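Chock a row of tube offcuts

ROBOT

A 6-joint arm with a two-finger parallel gripper is mounted at the origin on the work surface. World frame = base frame: x ahead of the robot, y to its left, z up, the work surface at z = 0. Lengths are in mm, angles in rad, forces in N, time in s.
With the tool pointing down it reaches from about 275 to 875 mm from the base axis. Payload 12.5 kg.
Tool frame: the origin (TCP) lies midway between the tips of the shut fingers; the grasp point (between the pads) lies bot.grip_point_offset behind it (bot.grip_point_offset is the distance from the TCP to the grasp point, in mm); z points along the fingers, y is the line along which they close (so a half turn about z gives the same grasp; the last joint's range is limited). The gripper opens to 85 mm and grips with 20 to 120 N. Pads are 22 mm wide; open, the fingers measure 114 mm over their backs; the gripper's body (76 mm by 85 mm) begins 54 mm behind the grasp point. The pads swing forward as they close: fully open they stand 13 mm farther back than shut.
Start: joints at [-1.354, 0.351, 1.652, -0, 1.139, -0.085], TCP at [163.501, -525.121, 196.09] pointing down, gripper open.
Joint ranges: [-2.75, 2.75], [-0.79, 2.1], [0.01, 2.65], [-1.57, 4.71], [0.07, 3.14], [-2.87, 2.87]. Speed limits (rad/s): [2.22, 2.22, 2.79, 3.14, 3.14, 3.14].

INTERFACE

Orientations are given as a unit quaternion [x, y, z, w].
In Python, from workcell import bot gives the robot as it stands.
- The arm moves only by the tool send_rows, never from a script. Its argument "deltas" is a list of rows, each an object of numbers: "dx", "dy", "dz": the shift along the tool's x, y, z in m; "ax", "ay", "az": the turn, a rotation vector about the tool's x, y, z in rad; "fingers": the closure, from -1 (fully open) to 1 (shut). A call has 1 to 5 rows; each row shifts and turns the commanded pose from where the row before left it, along the tool's axes as they then stand; what a row does not reach is not made up. A row lasts 1/10 s, in which the tool goes at most 50 mm and 8.59 degrees, less where a joint would pass 70% of its speed; a pose out of reach is approached as far as the arm can. A call is refused whole if a number of a shift passes 0.05 or a number of a turn 0.15, either way. A call with a gripper value outside its range is refused whole. The fingers move at their own pace and stop on an object; the grip force is fixed at half the most. Time passes only in rows, so rows that do not move let the fingers close. It gives the time, the measured TCP pose, the force, the opening and the grip force at its end, in the units of the state.
- bot.observe(): the state, without advancing time (a new reading comes with each control period).
- bot.read_camera(name): name is "scene" or "side" or "wrist"; returns the picture (420x560x3 uint8, blue, green, red); there is no depth.
- bot.calibration(name): a dict with "mtx" (3x3 intrinsics, pixels), "k1" (the pictures are not rectified: a ray, as slopes to the right and down, at radius r is drawn at 1 + k1 r^2 times it, then the intrinsics apply), "rvec" (rotation vector, rad) and "tvec" (3), from world to camera coordinates, as OpenCV has them; the wrist camera has in their place "T_tool_cam" (4x4, takes a point from camera to tool coordinates, whose origin is the TCP and whose axes are the flange's). Camera axes: x right, y down, z forward; pixel columns grow to the right and rows downward; lengths in mm; the calibration is good to about 2 mm. A picture is of the moment at which its call begins: read the wrist's pose just before it. calibration takes no time and is no camera call.
- bot.finish_job(): hands the job in; it is judged then, once.
The state is a dict: "t": time; "joints": joint angles; "dq": joint speeds; "effort": joint torques, N m; "eef_pos": TCP position; "tool_rot": TCP orientation; "ft_force": force on the tool from outside, world axes, zero at the start; "torque": the same for the moment, N m; "finger_gap": finger opening in mm; "grip_force": force on a finger pad.
Only numpy, scipy, OpenCV 4.12 (cv2) and the standard library are available. Lean on these libraries where they do the work, as an engineer would, in place of code of your own. Each camera call takes 0.05 s, during which the arm holds its last target. There are 200 camera calls.

TASK

Three white tube offcuts lie side by side on the model-maker's bench and could roll apart. Pick up the two wooden wedges and set one down just outside each end of the row, sloping face towards the row, and slide it in until it is snug under the outer tube, square to it and about midway along its length. Leave the row together where it lies.

Things in the scene. Friction and masses are not known exactly. Their poses are not given: they have to be found in the camera images.
- wedge_a: Loose pale-wood wedge on the bench (z = 0), 60 mm long (x), 44 wide (y), 35 high. Origin: centre of underside, z up. Flat top from x = +5 to the upright back at +30 mm; a 45 degree slope falls from there to the bench at x = -30, so it faces -x. Grip the upright sides (y = -22, +22) below the flat top. Snug: tube axis 40 mm from the origin, on the -x side.
- wedge_b: A second wedge, same as wedge_a and with the same axes, on the other side of the row (wedge_a starts left, +y; wedge_b right, -y). Either may go to either end. A snug wedge's thin toe reaches 15 mm in under the round of the tube, so lower it clear of the tube, then slide it in. The plain square block and the plain bar of the same wood near them are not wedges.
- tube_left: Outer tube at the left (+y) end of the row: white plastic offcut with dark bores, 50 mm in diameter, 130 long, lying on the bench, free to roll. Origin: middle of its axis, 25 mm above the bench; x along the tube (y, z turn as it rolls). The row is three such parallel tubes, 1 to 4 mm apart; the middle one is not listed.
- tube_right: Outer tube at the right (-y) end of the row, same as tube_left; the two axes are 102 to 108 mm apart.
There are look-alikes about, which are no part of the job. Leave any black look-alike of the wedge_b alone.

How it is judged (in metres and radians):
At the end, for the whole second after the job is handed in: A wedge stands flat outside each end of the row, slope within 15 mm of the outer tube, square to it within 13 degrees, middles within 30 mm along the tube; outer tubes lie on the bench, axes under 120 mm apart, within 40 mm of where they began; wedges and tubes at rest (((x of tube_left in the frame of wedge_a between -0.056 and -0.034 m and y of tube_left in the frame of wedge_a between -0.03 and 0.03 m and x of tube_right in the frame of wedge_a below -0.12 m and angle between the y axis of wedge_a and the x axis of tube_left, either way round below 0.24 rad and x of tube_right in the frame of wedge_b between -0.056 and -0.034 m and y of tube_right in the frame of wedge_b between -0.03 and 0.03 m and x of tube_left in the frame of wedge_b below -0.12 m and angle between the y axis of wedge_b and the x axis of tube_right, either way round below 0.24 rad) or (x of tube_left in the frame of wedge_b between -0.056 and -0.034 m and y of tube_left in the frame of wedge_b between -0.03 and 0.03 m and x of tube_right in the frame of wedge_b below -0.12 m and angle between the y axis of wedge_b and the x axis of tube_left, either way round below 0.24 rad and x of tube_right in the frame of wedge_a between -0.056 and -0.034 m and y of tube_right in the frame of wedge_a between -0.03 and 0.03 m and x of tube_left in the frame of wedge_a below -0.12 m and angle between the y axis of wedge_a and the x axis of tube_right, either way round below 0.24 rad)) and angle between each of wedge_a, wedge_b's own z axis and vertical below 0.1 rad and height (world z) of each of wedge_a, wedge_b below 0.006 m and linear speed of each of wedge_a, wedge_b, tube_left, tube_right below 0.01 m/s and horizontal distance between tube_left and tube_right below 0.12 m and height (world z) of each of tube_left, tube_right below 0.03 m and distance of each of tube_left, tube_right from where it was at the start of the episode below 0.04 m); the robot touches nothing.
It also fails if it takes over 54 s, if anything falls off the work surface, if the arm or the gripper's body presses on something with over 40 N, if the wrist force passes 120 N, or if a joint passes its speed limit or range.

## Working session

There is one attempt and no reset: what is moved stays moved. The work goes in short steps, Python scripts to look and compute and a tool call to move; the robot and the scene stay as the last step left them, time stands still between calls to the robot, and variables do not carry over. Pictures are saved under pics/ and viewed, at most 10 in all, crops included, and the job is handed in when it is done.

Besides the shell and the picture viewer there is one more tool, called after "Call:" by a JSON object that holds its "name" and its "arguments". send_rows: Moves the arm, as the interface text tells. Its arguments: {"type":"object","properties":{"deltas":{"type":"array"}},"required":["deltas"]}

```bash
ls; mkdir -p pics
cat > h.py <<'E'
import numpy as np, cv2
from scipy.spatial.transform import Rotation as R
from workcell import bot
def cam(name,st=None):
    c=bot.calibration(name);K=np.array(c["mtx"],float);k=c["k1"]
    if name=="wrist":
        st=st or bot.observe();T=np.eye(4);T[:3,:3]=R.from_quat(st["tool_rot"]).as_matrix();T[:3,3]=st["eef_pos"]
        W=T@np.array(c["T_tool_cam"]);Rc=W[:3,:3].T;t=-Rc@W[:3,3]
    else: Rc=R.from_rotvec(np.ravel(c["rvec"])).as_matrix();t=np.ravel(c["tvec"])
    return K,k,Rc,t
def ray(c,px,z):
    K,k,Rc,t=c;px=np.atleast_2d(np.array(px,float))
    n=cv2.undistortPoints(px.reshape(-1,1,2),K,np.array([k,0,0,0.])).reshape(-1,2)
    d=np.c_[n,np.ones(len(n))]@Rc;o=-Rc.T@t
    return o+d*((z-o[2])/d[:,2])[:,None]
def proj(c,P):
    K,k,Rc,t=c;return cv2.projectPoints(np.atleast_2d(np.array(P,float)),cv2.Rodrigues(Rc)[0],t,K,np.array([k,0,0,0.]))[0].reshape(-1,2)
E
python3 - <<'E'
from h import *
s=bot.observe();print(s,bot.grip_point_offset)
for n in("scene","side","wrist"):
    i=bot.read_camera(n);cv2.imwrite(f"pics/{n}0.png",i)
    print(n,bot.calibration(n))
a=cv2.imread("pics/scene0.png");b=cv2.imread("pics/side0.png")
E
```

```text
pics
{'t': 0.0, 'joints': array([-1.35359411e+00,  3.51245108e-01,  1.65242599e+00, -3.19674358e-06,
        1.13906776e+00, -8.46222080e-02]), 'dq': array([ 0.0003552 , -0.00084214, -0.0005772 ,  0.00070527, -0.00031509,
       -0.00149292]), 'effort': array([ 3.17792241e-03, -5.06098509e+01, -2.91400284e+01,  9.33417346e-05,
        4.46411606e-03, -1.80245945e-05]), 'eef_pos': array([ 163.4277393 , -524.77758319,  195.55285429]), 'tool_rot': array([ 9.88634084e-01,  1.50340678e-01, -3.94111803e-05, -5.71745961e-04]), 'ft_force': array([ 0.36965675, -0.20455086,  0.20701568]), 'torque': array([0.00170077, 0.0253542 , 0.01129214]), 'grip_force': 0.0, 'finger_gap': 85.52729012802183} 18.700000000000003
scene {'mtx': array([[534.9583676 ,   0.        , 279.68862296],
       [  0.        , 534.9583676 , 207.06875188],
       [  0.        ,   0.        ,   1.        ]]), 'k1': 0.049980783777777475, 'rvec': array([ 2.45277989,  0.75394503, -0.22418917]), 'tvec': array([-412.35619041, -237.82272882, 1431.46062498])}
side {'mtx': array([[481.63950267,   0.        , 285.83093331],
       [  0.        , 481.63950267, 201.78171924],
       [  0.        ,   0.        ,   1.        ]]), 'k1': -0.137407497565882, 'rvec': array([ 0.28640459, -2.73095949,  1.34863375]), 'tvec': array([ 469.53736783,  107.91284851, 1121.19820834])}
wrist {'mtx': array([[303.26527085,   0.        , 279.354583  ],
       [  0.        , 303.26527085, 202.63996935],
       [  0.        ,   0.        ,   1.        ]]), 'k1': -0.06713298901265716, 'T_tool_cam': array([[ 9.23519697e-04, -9.53077008e-01, -3.02726549e-01,
         7.75256605e+01],
       [ 9.99999565e-01,  8.39507665e-04,  4.07641291e-04,
         5.66911645e-01],
       [-1.34372284e-04, -3.02726793e-01,  9.53077369e-01,
        -1.78000706e+02],
       [ 0.00000000e+00,  0.00000000e+00,  0.00000000e+00,
         1.00000000e+00]])}
```

View pics/scene0.png

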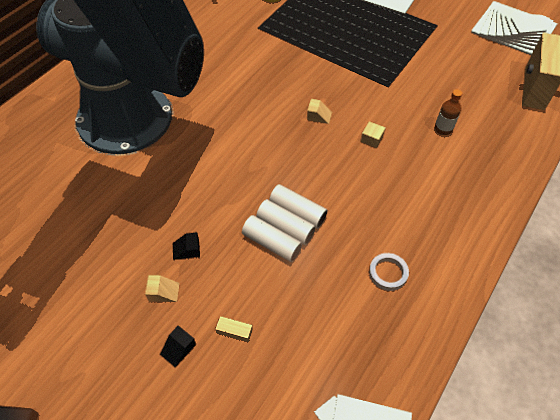

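View pics/side0.png

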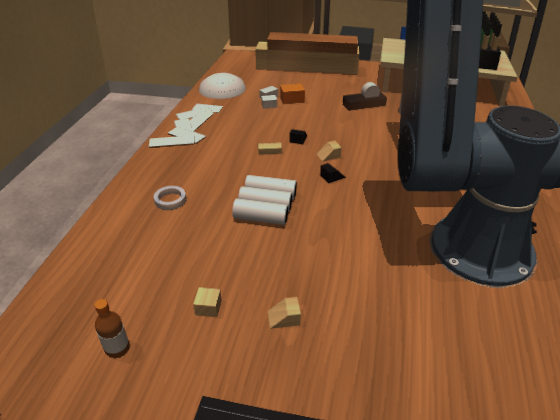

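Scene view: robot at upper left, white tube row at about (285,225). Wedge candidates are (318,110) and (162,289), both pale with a slope. The square block (373,133), the bar (234,327) and the black wedges (186,245) and (178,345) are not wanted. I'll confirm this in an enlarged crop.

Run:
```python
from h import *
a=cv2.imread("pics/scene0.png");b=cv2.imread("pics/side0.png")
def crop(i,x,y,w=50,h=36,s=8): return cv2.resize(i[y:y+h,x:x+w],None,fx=s,fy=s,interpolation=cv2.INTER_CUBIC)
rows=[np.hstack([crop(a,295,93),crop(a,137,270)]),np.hstack([crop(b,260,294),crop(b,305,135)])]
cv2.imwrite("pics/crop1.png",np.vstack(rows))
# tubes
for n,i,box in(("scene",a,(230,170,345,275)),("side",b,(220,165,310,235))):
    hsv=cv2.cvtColor(i,cv2.COLOR_BGR2HSV);m=((hsv[...,1]<70)&(hsv[...,2]>110)).astype(np.uint8)
    q=np.zeros_like(m);x0,y0,x1,y1=box;q[y0:y1,x0:x1]=m[y0:y1,x0:x1]
    cs,_=cv2.findContours(q,0,2);
    for c in cs:
        if cv2.contourArea(c)>60:
            r=cv2.minAreaRect(c);print(n,cv2.contourArea(c),r);print(cv2.boxPoints(r).round(1).tolist(), ray(cam(n),cv2.boxPoints(r),25).round(0).tolist())
P=ray(cam("scene"),[[318,112],[162,290],[186,245],[178,345],[373,133],[234,327],[286,224]],15);print(P.round())
P=ray(cam("side"),[[285,313],[330,152],[331,173],[298,136],[207,301],[270,148],[266,200]],15);print(P.round())
```

```text
scene 3221.5 ((283.0115966796875, 219.26394653320312), (62.089637756347656, 62.41099548339844), 31.865978240966797)
[[240.1999969482422, 229.39999389648438], [273.1000061035156, 176.39999389648438], [325.8999938964844, 209.1999969482422], [292.8999938964844, 262.20001220703125]] [[471.0, -120.0, 25.0], [448.0, 46.0, 25.0], [602.0, 36.0, 25.0], [615.0, -122.0, 25.0]]
side 1955.5 ((263.46820068359375, 196.0452423095703), (58.19890594482422, 40.79362487792969), 8.530765533447266)
[[231.6999969482422, 211.89999389648438], [237.6999969482422, 171.60000610351562], [295.29998779296875, 180.1999969482422], [289.20001220703125, 220.5]] [[610.0, 28.0, 25.0], [645.0, -146.0, 25.0], [483.0, -139.0, 25.0], [465.0, 30.0, 25.0]]
[[ 420.  296.   15.]
 [ 420. -329.   15.]
 [ 391. -216.   15.]
 [ 525. -401.   15.]
 [ 577.  313.   15.]
 [ 595. -309.   15.]
 [ 545.  -44.   15.]]
[[ 419.  300.   15.]
 [ 412. -319.   15.]
 [ 395. -209.   15.]
 [ 522. -392.   15.]
 [ 580.  304.   15.]
 [ 591. -303.   15.]
 [ 542.  -50.   15.]]
```

View pics/crop1.png

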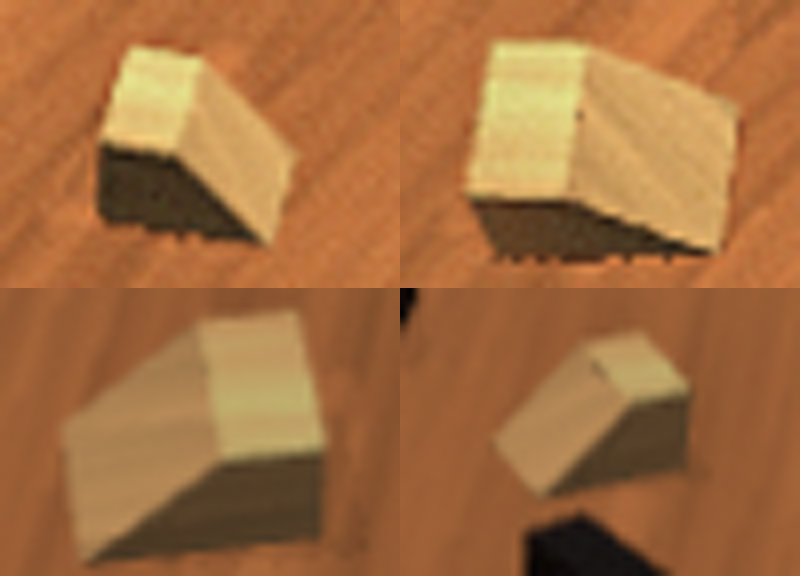

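Crops confirm two pale wedges with flat top and slope: scene (318,110) is wedge_a and (162,289) is wedge_b. The square block and bar have no slope, and the black ones are look-alikes. Next I compute their poses from the corners.

```bash
cat >> h.py <<'E'
from scipy.optimize import least_squares
WM=np.array([[30,22],[5,22],[5,-22],[30,-22],[-30,22],[-30,-22]],float);WZ=[35]*4+[0]*2
def wfit(obs,g):
    # obs: list of (cam, {model index:pixel})
    M=[];P=[]
    for c,d in obs:
        for k,p in d.items(): P.append(ray(c,p,WZ[k])[0,:2]);M.append(WM[k])
    M=np.array(M);P=np.array(P)
    f=lambda v:(M@np.array([[np.cos(v[2]),np.sin(v[2])],[-np.sin(v[2]),np.cos(v[2])]])+v[:2]-P).ravel()
    r=least_squares(f,g);return r.x,f(r.x).reshape(-1,2).round(1)
E
python3 - <<'E'
from h import *
S=cam("scene");D=cam("side")
def px(l,o): return [((x+.5)/8-.5+o[0],(y+.5)/8-.5+o[1]) for x,y in l]
# which order? print points
A1=px([(130,45),(202,58),(178,155),(100,143),(297,152),(270,243)],(295,93))
B1=px([(92,40),(188,42),(172,196),(68,193),(338,105),(318,253)],(137,270))
A2=px([(200,35),(297,25),(325,160),(220,172),(63,140),(85,275)],(260,294))
B2=px([(188,55),(243,42),(290,100),(232,115),(95,150),(142,208)],(305,135))
for n,c,l in(("A",S,A1),("B",S,B1)):
    # scene order: back-far, front-far, front-near, back-near, toe far, toe near
    d=dict(zip((0,1,2,3,4,5),l)); print(n,ray(c,l[:4],35)[:,:2].round().tolist(),ray(c,l[4:],0)[:,:2].round().tolist())
for n,c,l in(("A",D,A2),("B",D,B2)):
    print(n,ray(c,l[:4],35)[:,:2].round().tolist(),ray(c,l[4:],0)[:,:2].round().tolist())
# scene: slope right; seen from above facing slope (-x dir): 
i1=(3,2,1,0,5,4)
i2=(2,3,0,1,5,4)
for n,a,b in(("A",A1,A2),("B",B1,B2)):
  for ii in((0,1,2,3,4,5),(3,2,1,0,5,4)):
    for jj in((1,0,3,2,4,5),(2,3,0,1,5,4)):
      best=min((wfit([(S,dict(zip(ii,a))),(D,dict(zip(jj,b)))],[420,300 if n=="A" else -320,y]) for y in(0,1.57,3.14,-1.57)),key=lambda r:np.abs(r[1]).sum())
      print(n,ii,jj,best[0].round(3),np.abs(best[1]).max(), best[1].tolist() if np.abs(best[1]).max()<15 else "")
E
python3 - <<'E'
import cv2
a=cv2.imread("pics/scene0.png")[175:275,235:335];b=cv2.imread("pics/side0.png")[165:240,220:310]
import numpy as np
A=cv2.resize(a,(400,400),interpolation=2);B=cv2.resize(b,(400,333),interpolation=2)
cv2.imwrite("pics/crop2.png",np.hstack([A,np.vstack([B,np.zeros((67,400,3),np.uint8)])]))
E
```

```text
A [[387.0, 311.0], [410.0, 319.0], [427.0, 278.0], [403.0, 268.0]] [[443.0, 331.0], [457.0, 291.0]]
B [[381.0, -323.0], [402.0, -310.0], [428.0, -345.0], [405.0, -360.0]] [[431.0, -292.0], [455.0, -328.0]]
A [[425.0, 279.0], [402.0, 271.0], [387.0, 311.0], [411.0, 320.0]] [[457.0, 291.0], [442.0, 331.0]]
B [[423.0, -345.0], [404.0, -359.0], [382.0, -321.0], [401.0, -306.0]] [[453.0, -327.0], [430.0, -291.0]]
A (0, 1, 2, 3, 4, 5) (1, 0, 3, 2, 4, 5) [422.547 300.583  -2.79 ] 43.1 
A (0, 1, 2, 3, 4, 5) (2, 3, 0, 1, 5, 4) [422.517 300.659   3.542] 42.7 
A (3, 2, 1, 0, 5, 4) (1, 0, 3, 2, 4, 5) [422.546 300.585  -2.789] 1.8 [[-0.5, -0.1], [0.0, 0.2], [-1.4, 0.6], [-1.0, 1.8], [-0.2, 0.4], [1.1, -0.5], [0.9, -0.7], [0.3, -1.1], [-0.3, -0.5], [-0.8, -0.7], [1.0, -0.2], [0.9, 0.9]]
A (3, 2, 1, 0, 5, 4) (2, 3, 0, 1, 5, 4) [422.54  300.6    -2.779] 42.0 
B (0, 1, 2, 3, 4, 5) (1, 0, 3, 2, 4, 5) [ 417.764 -324.785   -2.606] 38.5 
B (0, 1, 2, 3, 4, 5) (2, 3, 0, 1, 5, 4) [ 417.742 -324.748    3.703] 40.1 
B (3, 2, 1, 0, 5, 4) (1, 0, 3, 2, 4, 5) [ 417.739 -324.744   -2.577] 2.9 [[-0.3, 1.2], [-0.5, 0.9], [-2.9, -0.6], [-1.3, 0.3], [-0.1, 1.5], [-0.2, 0.4], [2.7, -0.8], [0.5, 0.1], [-1.0, -1.0], [0.6, -2.9], [1.5, -0.0], [1.0, 0.9]]
B (3, 2, 1, 0, 5, 4) (2, 3, 0, 1, 5, 4) [ 417.712 -324.703   -2.548] 39.8
```

View pics/crop2.png

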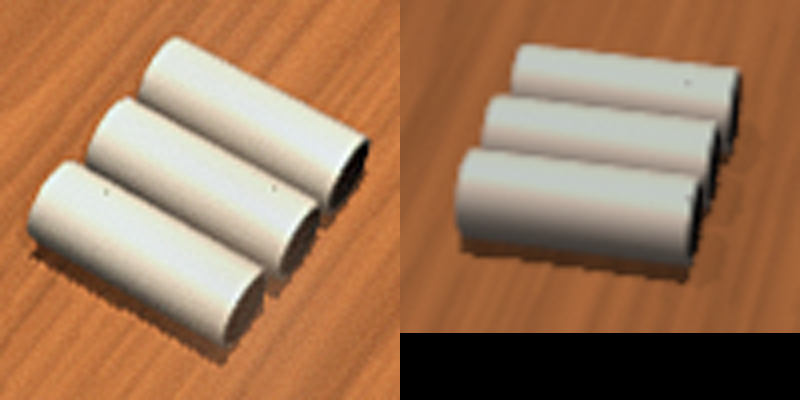

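Crop: the three tubes are parallel. In the scene crop the left tube runs (160,67)→(348,177) and the right tube (50,194)→(244,307), as end centres at 4x with offset (235,175). The side crop agrees.

Run:
```python
from h import *
S=cam("scene");D=cam("side")
f=lambda l,s,o:[((x+.5)/s-.5+o[0],(y+.5)/s-.5+o[1]) for x,y in l]
a=ray(S,f([(160,67),(348,177),(50,194),(244,307)],4,(235,175)),25)
b=ray(D,f([(295,221),(65,200),(333,110),(120,84)],400/90,(220,165)),25)
for q in(a,b):
    print(q[:,:2].round(0).tolist())
    for i in(0,2): d=q[i+1]-q[i];print("mid",((q[i]+q[i+1])/2).round(1),"len",np.linalg.norm(d).round(1),"yaw",np.arctan2(d[1],d[0]).round(3))
s=bot.observe();Rm=R.from_quat(s["tool_rot"]).as_matrix();print(Rm.round(3))
```

```text
[[476.0, 11.0], [608.0, 8.0], [474.0, -97.0], [606.0, -97.0]]
mid [542.1   9.7  25. ] len 132.8 yaw -0.024
mid [539.9 -96.9  25. ] len 131.5 yaw 0.005
[[478.0, 8.0], [606.0, 18.0], [477.0, -98.0], [606.0, -97.0]]
mid [541.9  12.9  25. ] len 128.9 yaw 0.072
mid [541.4 -97.2  25. ] len 129.1 yaw 0.011
[[ 0.955  0.297 -0.   ]
 [ 0.297 -0.955  0.001]
 [ 0.    -0.001 -1.   ]]
```

Add to h.py:
```python
def plan(x,y,z,yaw):
    s=bot.observe();Rm=R.from_quat(s["tool_rot"]).as_matrix();p=s["eef_pos"]
    c=np.arctan2(Rm[1,0],Rm[0,0]);print("t",round(s["t"],2),"pos",p.round(1),"yaw",c.round(4),"tilt",Rm[:2,2].round(4),"gap",round(s["finger_gap"],1),"grip",round(s["grip_force"],1),"F",s["ft_force"].round(1),"q",s["joints"].round(2))
    d=Rm.T@(np.array([x,y,z])-p);w=(yaw-c+np.pi)%(2*np.pi)-np.pi
    print("shift tool mm",d.round(1),"az",round(-w,4))
```

```text
(no output)
```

Call:
{"name": "send_rows", "arguments": {"deltas": [{"dx":0.0357,"dy":-0.0139,"dz":0.008,"fingers":-1},{"dx":0.0357,"dy":-0.0139,"dz":0.008,"fingers":-1},{"dx":0.0357,"dy":-0.0139,"dz":0.008,"fingers":-1},{"dx":0.0357,"dy":-0.0139,"dz":0.008,"fingers":-1},{"dx":0.0357,"dy":-0.0139,"dz":0.008,"fingers":-1}]}}

```text
invalid input at $.deltas[0]: expected keys dx, dy, dz, ax, ay, az, fingers
```

Call:
{"name": "send_rows", "arguments": {"deltas": [{"dx":0.0357,"dy":-0.0139,"dz":0.008,"fingers":-1},{"dx":0.0357,"dy":-0.0139,"dz":0.008,"fingers":-1},{"dx":0.0357,"dy":-0.0139,"dz":0.008,"fingers":-1},{"az":-0.13,"fingers":-1},{"az":-0.13,"fingers":-1}]}}

```text
invalid input at $.deltas[0]: expected keys dx, dy, dz, ax, ay, az, fingers
```

Call:
{"name": "send_rows", "arguments": {"deltas": [{"fingers":-1},{"fingers":-1}]}}

```text
invalid input at $.deltas[0]: expected keys dx, dy, dz, ax, ay, az, fingers
```

Run:
```python
from h import *
plan(402.9,-334.1,3,0.565)
```

```text
t 0.15 pos [ 163.4 -524.9  195.7] yaw 0.3017 tilt [-0.0002  0.0008] gap 85.1 grip 0.0 F [ 0.  -1.1 -1.3] q [-1.35  0.35  1.65  0.    1.14 -0.08]
shift tool mm [ 285.3 -110.8  192.8] az -0.2633
```

All keys are needed.

Call:
{"name": "send_rows", "arguments": {"deltas": [{"dx":0.0357,"dy":-0.0139,"dz":0.008,"ax":0,"ay":0,"az":0,"fingers":-1},{"dx":0.0357,"dy":-0.0139,"dz":0.008,"ax":0,"ay":0,"az":0,"fingers":-1},{"dx":0.0357,"dy":-0.0139,"dz":0.008,"ax":0,"ay":0,"az":0,"fingers":-1},{"dx":0.0357,"dy":-0.0139,"dz":0.008,"ax":0,"ay":0,"az":0,"fingers":-1},{"dx":0.0357,"dy":-0.0139,"dz":0.008,"ax":0,"ay":0,"az":0,"fingers":-1}]}}

```text
t: 0.65
eef_pos: [314.2, -404.5, 155.7]
tool_rot: [0.989, 0.15, -0.0, -0.0]
ft_force: [0.4, -0.7, 0.1]
finger_gap: 85.4
grip_force: 0.0
```

Call:
{"name": "send_rows", "arguments": {"deltas": [{"dx":0.0357,"dy":-0.0139,"dz":0.008,"ax":0,"ay":0,"az":0,"fingers":-1},{"dx":0.0357,"dy":-0.0139,"dz":0.008,"ax":0,"ay":0,"az":0,"fingers":-1},{"dx":0.0357,"dy":-0.0139,"dz":0.008,"ax":0,"ay":0,"az":0,"fingers":-1},{"dx":0,"dy":0,"dz":0,"ax":0,"ay":0,"az":-0.13,"fingers":-1},{"dx":0,"dy":0,"dz":0,"ax":0,"ay":0,"az":-0.13,"fingers":-1}]}}

```text
t: 1.15
eef_pos: [403.7, -333.0, 131.6]
tool_rot: [0.96, 0.281, -0.0, -0.0]
ft_force: [1.2, -0.7, -1.7]
finger_gap: 85.5
grip_force: 0.0
```

Call:
{"name": "send_rows", "arguments": {"deltas": [{"dx":0,"dy":0,"dz":0,"ax":0,"ay":0,"az":0,"fingers":-1},{"dx":0,"dy":0,"dz":0,"ax":0,"ay":0,"az":0,"fingers":-1}]}}

```text
t: 1.35
eef_pos: [403.0, -334.1, 132.0]
tool_rot: [0.961, 0.275, -0.0, -0.0]
ft_force: [-0.2, 1.1, 0.0]
finger_gap: 85.3
grip_force: 0.0
```

Run:
```python
from h import *
plan(402.9,-334.1,3,0.565)
s=bot.observe();i=bot.read_camera("wrist");cv2.imwrite("pics/w1.png",i)
S=cam("wrist",s)
P=[(WM[k]@np.array([[np.cos(-2.577),np.sin(-2.577)],[-np.sin(-2.577),np.cos(-2.577)]])).tolist() for k in range(6)]
print(proj(S,[[417.7+p[0],-324.7+p[1],z] for p,z in zip(P,WZ)]).round(0).tolist())
```

```text
t 1.35 pos [ 403.  -334.1  132. ] yaw 0.5578 tilt [-0.0002  0.0002] gap 85.3 grip 0.0 F [-0.2  1.1  0. ] q [-0.78  0.38  1.78  0.    0.98  0.23]
shift tool mm [-1.00e-01 -0.00e+00  1.29e+02] az -0.0072
[[302.0, 205.0], [302.0, 180.0], [255.0, 180.0], [256.0, 205.0], [300.0, 138.0], [257.0, 138.0]]
```

View pics/w1.png

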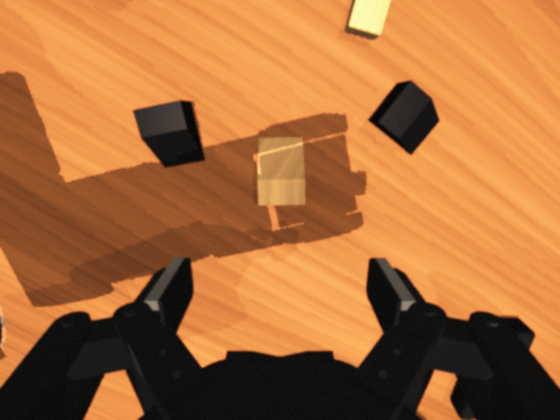

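The wrist view shows wedge_b at (258–305, 137–205), within 3 px of the prediction, and both black look-alikes are clear of the fingers. Descend and grip.

Call:
{"name": "send_rows", "arguments": {"deltas": [{"dx":0,"dy":0.001,"dz":0.04,"ax":0,"ay":0,"az":-0.007,"fingers":-1},{"dx":0,"dy":0,"dz":0.04,"ax":0,"ay":0,"az":0,"fingers":-1},{"dx":0,"dy":0,"dz":0.03,"ax":0,"ay":0,"az":0,"fingers":-1},{"dx":0,"dy":0,"dz":0.018,"ax":0,"ay":0,"az":0,"fingers":-1},{"dx":0,"dy":0,"dz":0,"ax":0,"ay":0,"az":0,"fingers":-1}]}}

```text
t: 1.9
eef_pos: [402.4, -334.0, 2.0]
tool_rot: [0.96, 0.279, -0.001, -0.002]
ft_force: [-0.0, 0.7, -0.4]
finger_gap: 85.3
grip_force: 0.0
```

Call:
{"name": "send_rows", "arguments": {"deltas": [{"dx":0,"dy":0,"dz":0,"ax":0,"ay":0,"az":0,"fingers":1},{"dx":0,"dy":0,"dz":0,"ax":0,"ay":0,"az":0,"fingers":1},{"dx":0,"dy":0,"dz":0,"ax":0,"ay":0,"az":0,"fingers":1},{"dx":0,"dy":0,"dz":0,"ax":0,"ay":0,"az":0,"fingers":1},{"dx":0,"dy":0,"dz":0,"ax":0,"ay":0,"az":0,"fingers":1}]}}

```text
t: 2.4
eef_pos: [403.8, -335.1, 4.6]
tool_rot: [0.96, 0.281, 0.0, 0.0]
ft_force: [0.2, -0.8, 0.3]
finger_gap: 12.4
grip_force: 0.0
```

Call:
{"name": "send_rows", "arguments": {"deltas": [{"dx":0,"dy":0,"dz":0,"ax":0,"ay":0,"az":0,"fingers":1},{"dx":0,"dy":0,"dz":0,"ax":0,"ay":0,"az":0,"fingers":1},{"dx":0,"dy":0,"dz":0,"ax":0,"ay":0,"az":0,"fingers":1}]}}

```text
t: 2.7
eef_pos: [403.7, -334.9, 4.1]
tool_rot: [0.96, 0.281, -0.0, -0.0]
ft_force: [-0.3, -0.7, -0.5]
finger_gap: 0.2
grip_force: 0.0
```

```bash
python3 -c "
from h import *
plan(541,-200,100,1.571)"
```

```text
t 2.7 pos [ 403.7 -334.9    4.1] yaw 0.5688 tilt [-0.  0.] gap 0.2 grip 0.0 F [-0.3 -0.7 -0.5] q [-0.78  0.59  1.85  0.    0.7   0.22]
shift tool mm [188.4 -39.7 -95.9] az -1.0022
```

The gripper closed on nothing, so I need to look.

Run:
```python
from h import *
s=bot.observe();w=bot.read_camera("wrist");i=bot.read_camera("scene");d=bot.read_camera("side")
r=lambda q:cv2.resize(q,(400,300),interpolation=2)
cv2.imwrite("pics/m1.png",np.vstack([np.hstack([r(w),r(i[235:340,90:230])]),np.hstack([r(d[110:200,260:380]),r(i)])]))
print(proj(cam("scene"),[s["eef_pos"]]),proj(cam("side"),[s["eef_pos"]]))
```

```text
[[155.29922503 290.51574397]] [[333.24235074 152.77106863]]
```

View pics/m1.png

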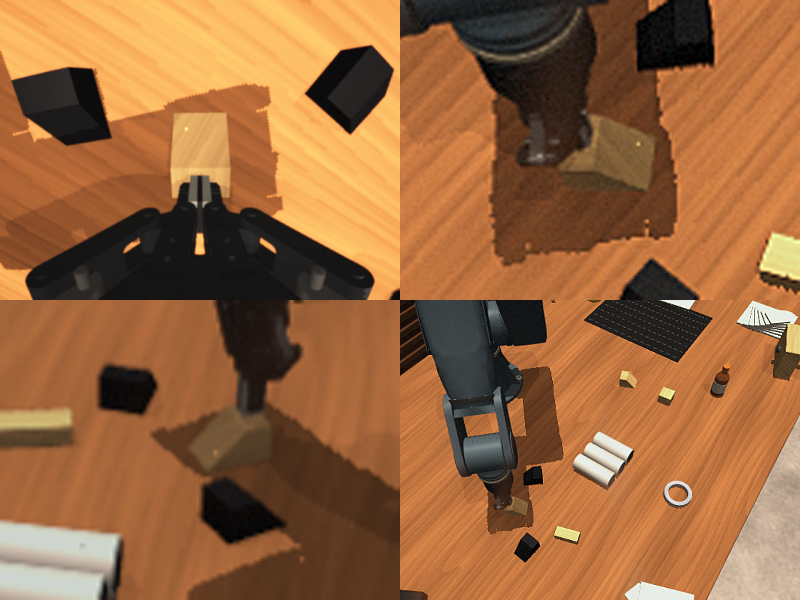

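The wedge has not moved: its toe is still at scene (179,282). The fingertips show about 25 mm behind it along tool −x, near scene (139,291), although the reported TCP projects to (155,290). I'll lift and triangulate the real fingertip to get the offset in the tool frame.

Call:
{"name": "send_rows", "arguments": {"deltas": [{"dx":0,"dy":0,"dz":-0.04,"ax":0,"ay":0,"az":0,"fingers":1},{"dx":0,"dy":0,"dz":-0.04,"ax":0,"ay":0,"az":0,"fingers":1},{"dx":0,"dy":0,"dz":-0.04,"ax":0,"ay":0,"az":0,"fingers":1},{"dx":0,"dy":0,"dz":0,"ax":0,"ay":0,"az":0,"fingers":1},{"dx":0,"dy":0,"dz":0,"ax":0,"ay":0,"az":0,"fingers":1}]}}

```text
t: 3.35
eef_pos: [403.8, -335.0, 124.5]
tool_rot: [0.96, 0.281, 0.0, 0.001]
ft_force: [-0.4, 0.8, -0.5]
finger_gap: 0.3
grip_force: 0.0
```

Run:
```python
from h import *
plan(403,-334,120,0.565)
s=bot.observe();np.save("s.npy",np.r_[s["eef_pos"],s["tool_rot"]])
w=bot.read_camera("wrist");i=bot.read_camera("scene");d=bot.read_camera("side")
a,b=proj(cam("scene"),[s["eef_pos"]])[0],proj(cam("side"),[s["eef_pos"]])[0];c=proj(cam("wrist",s),[s["eef_pos"]])[0]
out=[]
for q,p in((i,a),(d,b)):
    x,y=int(p[0])-40,int(p[1])-30;print("origin",x,y,"tcp",p)
    v=cv2.resize(q[y:y+60,x:x+80],(400,300),interpolation=2);out.append(v)
print("wrist tcp",c)
v=cv2.resize(w[150:300,180:380],(400,300),interpolation=2)
cv2.imwrite("pics/tip.png",np.vstack([np.hstack(out),np.hstack([v,np.zeros_like(v)])]))
```

```text
t 3.35 pos [ 403.8 -335.   124.5] yaw 0.5688 tilt [ 0.001  -0.0009] gap 0.3 grip 0.0 F [-0.4  0.8 -0.5] q [-0.78  0.39  1.79  0.    0.96  0.22]
shift tool mm [-0.1 -1.3  4.5] az 0.0038
origin 103 234 tcp [143.72069483 264.16751846]
origin 295 86 tcp [335.95556365 116.87821896]
wrist tcp [278.3288092  233.79701202]
```

View pics/tip.png

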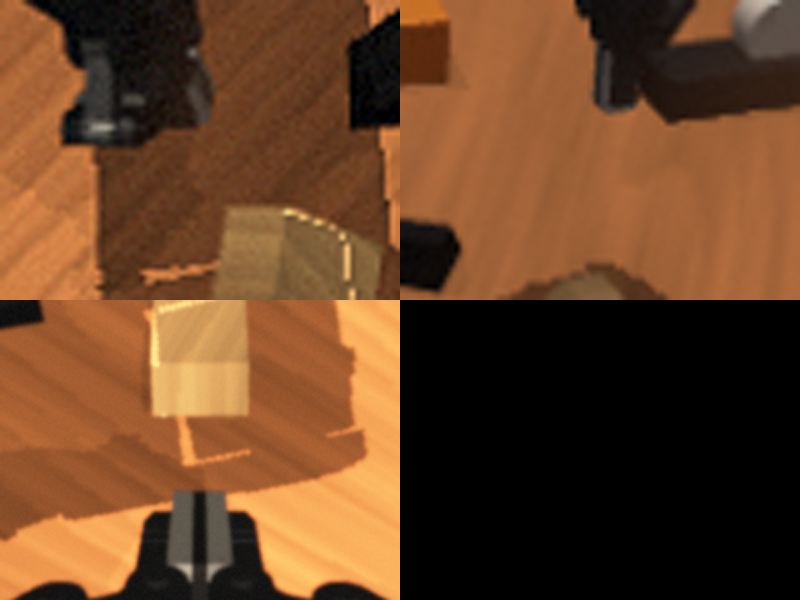

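Run:
```python
from h import *
v=np.load("s.npy");Rm=R.from_quat(v[3:]).as_matrix()
S=cam("scene");D=cam("side")
for ps in((124,261.5),(128,260)):
    pd=np.array((338,106.5));ps=np.array(ps)
    f=lambda p:np.r_[proj(S,[p])[0]-ps,proj(D,[p])[0]-pd]
    r=least_squares(f,v[:3]);print(r.x.round(1),f(r.x).round(1),"tool",(Rm.T@(r.x-v[:3])).round(1))
W=cam("wrist",dict(eef_pos=v[:3],tool_rot=v[3:]))
for off in([11,0,0],[-14,0,0],[-11,0,0],[-20,0,0],[-14,0,-10],[11,0,-30]):
    print(off,proj(W,[v[:3]+Rm@np.array(off)]).round(0))
```

```text
[ 390.5 -358.9  153. ] [ 2.6  1.4  4.3 -1.8] tool [-24.1  13.  -28.5]
[ 393.3 -352.8  154. ] [ 1.9  1.   3.1 -1.3] tool [-18.4   9.3 -29.5]
[11, 0, 0] [[278. 218.]]
[-14, 0, 0] [[278. 254.]]
[-11, 0, 0] [[278. 249.]]
[-20, 0, 0] [[278. 262.]]
[-14, 0, -10] [[278. 261.]]
[11, 0, -30] [[278. 237.]]
```

Run:
```python
from h import *
for n,x0,y0,b in(("scene",103,234,"scene0"),("side",295,86,"side0")):
    i=bot.read_camera(n);bg=cv2.imread(f"pics/{b}.png")
    hsv=cv2.cvtColor(i,cv2.COLOR_BGR2HSV);df=np.abs(i.astype(int)-bg).max(2)
    m=(hsv[...,1]<110)&(df>25)
    print(n)
    for y in range(y0+4,y0+36):
        print(y,"".join("#" if m[y,x] else "." for x in range(x0,x0+60)))
```

```text
scene
238 .............#.#####.######.#.###...........................
239 ...............###.#.############..##.#.....................
240 ..............#.#####.#####.#.#........#....................
241 ..............##.#############.#.#.....#....................
242 ................#########.#.#.##..#.........................
243 ................###########..##..#..####....................
244 ...............###########.###.##....###....................
245 ...............#############.#..#....###....................
246 ...............#.#######..#.#..##...........................
247 .................########.####.##.......#...................
248 .................######.##########.#..#.##..................
249 ..................#####.######.###.....#.#..................
250 ..................##############......##....................
251 ..................##############.....######.................
252 .................##############.#....#####..................
253 ...............###############.#.....####...................
254 ...............###############..#.....####........
[... 2360 characters left out ...]
..................................................
112 ............................................................
113 ............................................................
114 ............................................................
115 ............................................................
116 ............................................................
117 ............................................................
118 ............................................................
119 ............................................................
120 ............................................................
121 ............................................................
```

Two cues say the fingertips stand about 35 mm higher (toward the flange) than the reported TCP, with almost no sideways error. In the open wrist view the tips were 178 px apart for an 85 mm gap, which puts them at about 145 mm depth. The shut fingers also closed just over the wedge top. So I'll go lower, in steps, watching the force.

Call:
{"name": "send_rows", "arguments": {"deltas": [{"dx":0,"dy":0,"dz":0,"ax":0,"ay":0,"az":0,"fingers":-1},{"dx":0,"dy":0,"dz":0,"ax":0,"ay":0,"az":0,"fingers":-1},{"dx":0,"dy":0,"dz":0,"ax":0,"ay":0,"az":0,"fingers":-1},{"dx":0,"dy":0,"dz":0,"ax":0,"ay":0,"az":0,"fingers":-1},{"dx":0,"dy":0,"dz":0.04,"ax":0,"ay":0,"az":0,"fingers":-1}]}}

```text
t: 4.1
eef_pos: [406.0, -337.2, 87.4]
tool_rot: [0.96, 0.281, 0.002, 0.004]
ft_force: [1.1, -1.0, -1.6]
finger_gap: 72.4
grip_force: 0.0
```

Call:
{"name": "send_rows", "arguments": {"deltas": [{"dx":0,"dy":0,"dz":0,"ax":0,"ay":0,"az":0,"fingers":-1},{"dx":0,"dy":0,"dz":0.04,"ax":0,"ay":0,"az":0,"fingers":-1},{"dx":0,"dy":0,"dz":0.04,"ax":0,"ay":0,"az":0,"fingers":-1},{"dx":0,"dy":0,"dz":0.01,"ax":0,"ay":0,"az":0,"fingers":-1},{"dx":0,"dy":0,"dz":0,"ax":0,"ay":0,"az":0,"fingers":-1}]}}

```text
t: 4.6
eef_pos: [403.4, -334.6, -5.9]
tool_rot: [0.96, 0.281, -0.001, -0.001]
ft_force: [-0.2, 1.0, 0.3]
finger_gap: 85.2
grip_force: 0.0
```

Call:
{"name": "send_rows", "arguments": {"deltas": [{"dx":0,"dy":0,"dz":0.008,"ax":0,"ay":0,"az":0,"fingers":-1},{"dx":0,"dy":0,"dz":0,"ax":0,"ay":0,"az":0,"fingers":-1}]}}

```text
t: 4.8
eef_pos: [404.1, -335.4, -13.0]
tool_rot: [0.96, 0.281, 0.0, 0.001]
ft_force: [0.7, -0.3, -0.1]
finger_gap: 85.1
grip_force: 0.0
```

Call:
{"name": "send_rows", "arguments": {"deltas": [{"dx":0,"dy":0,"dz":0.005,"ax":0,"ay":0,"az":0,"fingers":-1},{"dx":0,"dy":0,"dz":0,"ax":0,"ay":0,"az":0,"fingers":-1}]}}

```text
t: 5.0
eef_pos: [403.7, -335.0, -18.7]
tool_rot: [0.96, 0.281, 0.0, 0.0]
ft_force: [-0.0, -0.8, -0.3]
finger_gap: 85.5
grip_force: 0.0
```

Run:
```python
from h import *
plan(402.9,-334.1,3,0.565)
s=bot.observe();i=bot.read_camera("wrist");cv2.imwrite("pics/w2.png",i)
```

```text
t 5.0 pos [ 403.7 -335.   -18.7] yaw 0.5688 tilt [ 0.0002 -0.0002] gap 85.5 grip 0.0 F [-0.  -0.8 -0.3] q [-0.78  0.63  1.85 -0.    0.66  0.22]
shift tool mm [ -0.2  -1.2 -21.7] az 0.0038
```

View pics/w2.png

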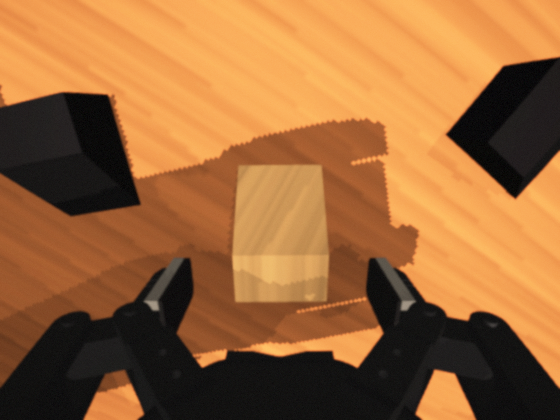

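The view shows the wedge flat top at (235–327, 254–300) centred between the open tips at v≈258, which are level with the top. Go down 15 mm more and grip.

Call:
{"name": "send_rows", "arguments": {"deltas": [{"dx":0.002,"dy":0,"dz":0.008,"ax":0,"ay":0,"az":0,"fingers":-1},{"dx":0.001,"dy":0,"dz":0.006,"ax":0,"ay":0,"az":0,"fingers":-1},{"dx":0,"dy":0,"dz":0,"ax":0,"ay":0,"az":0,"fingers":0},{"dx":0,"dy":0,"dz":0,"ax":0,"ay":0,"az":0,"fingers":1},{"dx":0,"dy":0,"dz":0,"ax":0,"ay":0,"az":0,"fingers":1}]}}

```text
t: 5.55
eef_pos: [406.2, -333.3, -32.9]
tool_rot: [0.96, 0.281, 0.0, 0.0]
ft_force: [0.2, 0.1, 1.2]
finger_gap: 43.9
grip_force: 0.9
```

Call:
{"name": "send_rows", "arguments": {"deltas": [{"dx":0,"dy":0,"dz":0,"ax":0,"ay":0,"az":0,"fingers":1},{"dx":0,"dy":0,"dz":0,"ax":0,"ay":0,"az":0,"fingers":1},{"dx":0,"dy":0,"dz":0,"ax":0,"ay":0,"az":0,"fingers":1},{"dx":0,"dy":0,"dz":0,"ax":0,"ay":0,"az":0,"fingers":1}]}}

```text
t: 5.95
eef_pos: [406.3, -333.5, -32.6]
tool_rot: [0.96, 0.281, 0.0, 0.0]
ft_force: [-0.1, 0.9, 5.2]
finger_gap: 43.3
grip_force: 61.3
```

```bash
python3 -c "
from h import *
plan(541,-210,40,1.571)"
```

```text
t 5.95 pos [ 406.3 -333.5  -32.6] yaw 0.5688 tilt [ 0.0004 -0.0004] gap 43.3 grip 61.3 F [-0.1  0.9  5.2] q [-0.78  0.66  1.85 -0.    0.63  0.23]
shift tool mm [180.  -31.5 -72.6] az -1.0022
```

Gripped (43 mm gap, 61 N). Lift, carry to the right end, turn.

Call:
{"name": "send_rows", "arguments": {"deltas": [{"dx":0,"dy":0,"dz":-0.02,"ax":0,"ay":0,"az":0,"fingers":1},{"dx":0,"dy":0,"dz":-0.04,"ax":0,"ay":0,"az":0,"fingers":1},{"dx":0.0355,"dy":-0.0055,"dz":-0.012,"ax":0,"ay":0,"az":0,"fingers":1},{"dx":0.0355,"dy":-0.0055,"dz":0,"ax":0,"ay":0,"az":0,"fingers":1},{"dx":0.0355,"dy":-0.0055,"dz":0,"ax":0,"ay":0,"az":0,"fingers":1}]}}

```text
t: 6.45
eef_pos: [487.9, -261.2, 39.5]
tool_rot: [0.96, 0.28, 0.0, 0.0]
ft_force: [1.1, 0.2, -0.5]
finger_gap: 43.2
grip_force: 61.1
```

Call:
{"name": "send_rows", "arguments": {"deltas": [{"dx":0.0355,"dy":-0.0055,"dz":0,"ax":0,"ay":0,"az":0,"fingers":1},{"dx":0.0355,"dy":-0.0055,"dz":0,"ax":0,"ay":0,"az":0,"fingers":1},{"dx":0,"dy":0,"dz":0,"ax":0,"ay":0,"az":-0.143,"fingers":1},{"dx":0,"dy":0,"dz":0,"ax":0,"ay":0,"az":-0.143,"fingers":1},{"dx":0,"dy":0,"dz":0,"ax":0,"ay":0,"az":-0.143,"fingers":1}]}}

```text
t: 6.95
eef_pos: [540.8, -214.0, 38.6]
tool_rot: [0.877, 0.481, -0.0, -0.0]
ft_force: [-0.1, 0.7, -0.4]
finger_gap: 43.4
grip_force: 61.1
```

Call:
{"name": "send_rows", "arguments": {"deltas": [{"dx":0,"dy":0,"dz":0,"ax":0,"ay":0,"az":-0.143,"fingers":1},{"dx":0,"dy":0,"dz":0,"ax":0,"ay":0,"az":-0.143,"fingers":1},{"dx":0,"dy":0,"dz":0,"ax":0,"ay":0,"az":-0.143,"fingers":1},{"dx":0,"dy":0,"dz":0,"ax":0,"ay":0,"az":-0.143,"fingers":1},{"dx":0,"dy":0,"dz":0,"ax":0,"ay":0,"az":0,"fingers":1}]}}

```text
t: 7.45
eef_pos: [540.7, -214.4, 38.8]
tool_rot: [0.707, 0.708, -0.0, -0.0]
ft_force: [-0.2, -0.5, -1.2]
finger_gap: 42.9
grip_force: 61.1
```

Call:
{"name": "send_rows", "arguments": {"deltas": [{"dx":0,"dy":0,"dz":0,"ax":0,"ay":0,"az":0,"fingers":1},{"dx":0,"dy":0,"dz":0,"ax":0,"ay":0,"az":0,"fingers":1}]}}

```text
t: 7.65
eef_pos: [540.8, -214.5, 39.0]
tool_rot: [0.709, 0.706, -0.0, -0.0]
ft_force: [-0.2, -0.3, -0.9]
finger_gap: 43.3
grip_force: 61.1
```

Run:
```python
from h import *
plan(541,-215,-32.6,1.571)
s=bot.observe();i=bot.read_camera("wrist");cv2.imwrite("pics/w3.png",i)
c=cam("wrist",s)
for n,P in(("left",[[477,9,50],[607,9,50]]),("right",[[476,-97,50],[606,-97,50]])):print(n,proj(c,P).round(0).tolist())
p=s["eef_pos"]
x,y,z=p[0],p[1]+14.3,p[2]+32.6
print("wedge",proj(c,[[x-22,y-5,z+35],[x+22,y-5,z+35],[x-22,y+30,z],[x+22,y+30,z]]).round(0).tolist())
```

```text
t 7.65 pos [ 540.8 -214.5   39. ] yaw 1.5666 tilt [-0.0002  0.0001] gap 43.3 grip 61.1 F [-0.2 -0.3 -0.9] q [-0.46  0.61  1.68 -0.    0.85 -0.45]
shift tool mm [-0.6  0.2 71.6] az -0.0044
left [[143.0, -196.0], [416.0, -197.0]]
right [[149.0, 26.0], [408.0, 25.0]]
wedge [[226.0, 277.0], [331.0, 277.0], [234.0, 176.0], [323.0, 176.0]]
```

View pics/w3.png

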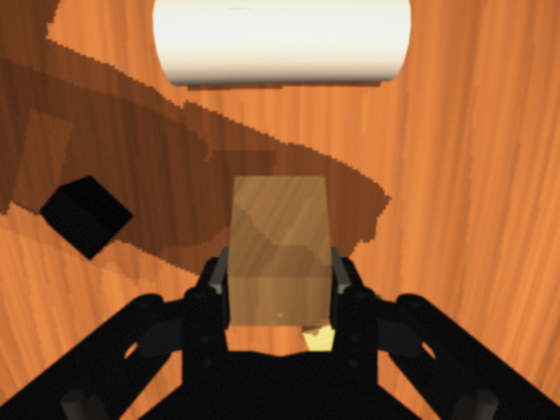

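In the view, the held wedge is at (228–331, 176–325), and the right tube at u 153–411, its lower edge level at v≈83. That matches the predictions within about 2 mm and is square. Lower, then slide in.

Call:
{"name": "send_rows", "arguments": {"deltas": [{"dx":0,"dy":0.001,"dz":0.03,"ax":0,"ay":0,"az":-0.004,"fingers":1},{"dx":0,"dy":0,"dz":0.025,"ax":0,"ay":0,"az":0,"fingers":1},{"dx":0,"dy":0,"dz":0.012,"ax":0,"ay":0,"az":0,"fingers":1},{"dx":0,"dy":0,"dz":0.004,"ax":0,"ay":0,"az":0,"fingers":1},{"dx":0,"dy":0,"dz":0,"ax":0,"ay":0,"az":0,"fingers":1}]}}

```text
t: 8.2
eef_pos: [542.0, -214.6, -31.5]
tool_rot: [0.706, 0.708, -0.0, -0.0]
ft_force: [-0.0, 0.4, -0.6]
finger_gap: 43.3
grip_force: 61.0
```

Call:
{"name": "send_rows", "arguments": {"deltas": [{"dx":0.015,"dy":0,"dz":0,"ax":0,"ay":0,"az":0,"fingers":1},{"dx":0.015,"dy":0,"dz":0,"ax":0,"ay":0,"az":0,"fingers":1},{"dx":0.015,"dy":0,"dz":0,"ax":0,"ay":0,"az":0,"fingers":1},{"dx":0.007,"dy":0,"dz":0,"ax":0,"ay":0,"az":0,"fingers":1},{"dx":0.004,"dy":0,"dz":0,"ax":0,"ay":0,"az":0,"fingers":1}]}}

```text
t: 8.7
eef_pos: [541.9, -157.3, -31.7]
tool_rot: [0.706, 0.709, 0.0, 0.0]
ft_force: [-0.1, 0.0, -1.5]
finger_gap: 43.5
grip_force: 61.0
```

Call:
{"name": "send_rows", "arguments": {"deltas": [{"dx":0.002,"dy":0,"dz":0,"ax":0,"ay":0,"az":0,"fingers":1},{"dx":0.002,"dy":0,"dz":0,"ax":0,"ay":0,"az":0,"fingers":1},{"dx":0,"dy":0,"dz":0,"ax":0,"ay":0,"az":0,"fingers":1}]}}

```text
t: 9.0
eef_pos: [541.8, -154.6, -31.9]
tool_rot: [0.706, 0.708, 0.0, 0.0]
ft_force: [0.4, 0.3, -0.1]
finger_gap: 42.9
grip_force: 61.0
```

```bash
cat >> h.py <<'E'
def tubeedge(toolyaw_sign):
    "world y of outer silhouette tangents in wrist view -> tube axis y (z=25), from white mask column"
    s=bot.observe();i=bot.read_camera("wrist");hsv=cv2.cvtColor(i,cv2.COLOR_BGR2HSV)
    m=((hsv[...,1]<70)&(hsv[...,2]>100)).astype(np.uint8);n,l,st,_=cv2.connectedComponentsWithStats(m)
    return s,i,[tuple(int(q) for q in r) for r in st[1:] if r[4]>800]
E
python3 - <<'E'
from h import *
plan(541,-152.3,-32.6,1.571)
s,i,b=tubeedge(1);cv2.imwrite("pics/w4.png",i);print(b)
E
```

```text
t 9.0 pos [ 541.8 -154.6  -31.9] yaw 1.5736 tilt [ 0.0001 -0.    ] gap 42.9 grip 61.0 F [ 0.4  0.3 -0.1] q [-0.36  0.7   1.75 -0.    0.69 -0.36]
shift tool mm [ 2.3 -0.8  0.7] az 0.0026
[(68, 0, 441, 87, 34483), (86, 94, 393, 127, 46473)]
```

Call:
{"name": "send_rows", "arguments": {"deltas": [{"dx":0.001,"dy":0,"dz":0.0007,"ax":0,"ay":0,"az":0,"fingers":1},{"dx":0,"dy":0,"dz":0,"ax":0,"ay":0,"az":0,"fingers":1}]}}

```text
t: 9.25
eef_pos: [541.8, -153.7, -32.6]
tool_rot: [0.706, 0.708, 0.0, 0.0]
ft_force: [0.3, 0.2, 0.1]
finger_gap: 43.0
grip_force: 61.3
```

Call:
{"name": "send_rows", "arguments": {"deltas": [{"dx":0.001,"dy":0,"dz":0,"ax":0,"ay":0,"az":0,"fingers":1},{"dx":0,"dy":0,"dz":0,"ax":0,"ay":0,"az":0,"fingers":1}]}}

```text
t: 9.45
eef_pos: [541.7, -152.5, -32.6]
tool_rot: [0.706, 0.708, -0.0, -0.0]
ft_force: [-0.3, 0.3, -0.0]
finger_gap: 43.0
grip_force: 61.3
```

Run:
```python
from h import *
plan(541,-152.3,-32.6,1.571)
s,i,b=tubeedge(1);cv2.imwrite("pics/w5.png",i);print(b)
c=cam("wrist",s)
# expected tube outline (right tube axis y): near silhouette lines
C=-c[2].T@c[3]
for y0 in(-99,-97,-95):
    d=np.array([y0-C[1],25-C[2]]);L=np.hypot(*d);a=np.arctan2(d[0],-d[1]);e=np.arcsin(25/L)
    for sg in(-1,1):
        th=a+sg*e;P=[C[0],C[1]+100*np.sin(th),C[2]-100*np.cos(th)];print(y0,sg,proj(c,[P]).round(1))
hsv=cv2.cvtColor(i,cv2.COLOR_BGR2HSV)
print([(int(v),int(hsv[v,285,1]),int(hsv[v,285,2])) for v in range(76,112,2)])
print([(int(v),int(hsv[v,285,1]),int(hsv[v,285,2])) for v in range(190,250,3)])
```

```text
t 9.45 pos [ 541.7 -152.5  -32.6] yaw 1.5737 tilt [-0.  0.] gap 43.0 grip 61.3 F [-0.3  0.3 -0. ] q [-0.36  0.7   1.75  0.    0.69 -0.36]
shift tool mm [ 0.2 -0.7 -0. ] az 0.0027
[(66, 0, 445, 93, 37246), (86, 99, 393, 127, 46468)]
-99 -1 [[278.9 230. ]]
-99 1 [[279.3 102.7]]
-97 -1 [[278.9 225.3]]
-97 1 [[279.4  97.2]]
-95 -1 [[278.9 220.6]]
-95 1 [[279.4  91.6]]
[(76, 57, 191), (78, 59, 185), (80, 61, 172), (82, 62, 157), (84, 64, 143), (86, 62, 127), (88, 61, 108), (90, 89, 95), (92, 180, 112), (94, 186, 122), (96, 185, 150), (98, 126, 156), (100, 68, 143), (102, 59, 172), (104, 58, 193), (106, 59, 207), (108, 55, 214), (110, 54, 220)]
[(190, 59, 176), (193, 59, 174), (196, 61, 175), (199, 62, 173), (202, 60, 169), (205, 60, 166), (208, 62, 160), (211, 63, 159), (214, 66, 155), (217, 59, 150), (220, 66, 140), (223, 65, 130), (226, 144, 142), (229, 152, 149), (232, 157, 151), (235, 157, 158), (238, 155, 163), (241, 154, 162), (244, 153, 158), (247, 152, 143)]
```

The far edge at v=98 and near edge at v=225 give tube axis y≈−97.2, so the snug distance is about 41 mm. Release, rise, and measure the left tube from here.

Call:
{"name": "send_rows", "arguments": {"deltas": [{"dx":0,"dy":0,"dz":0,"ax":0,"ay":0,"az":0,"fingers":-1},{"dx":0,"dy":0,"dz":0,"ax":0,"ay":0,"az":0,"fingers":-1},{"dx":0,"dy":0,"dz":0,"ax":0,"ay":0,"az":0,"fingers":-1},{"dx":0,"dy":0,"dz":0,"ax":0,"ay":0,"az":0,"fingers":-1},{"dx":0,"dy":0,"dz":-0.02,"ax":0,"ay":0,"az":0,"fingers":-1}]}}

```text
t: 10.0
eef_pos: [540.3, -152.0, -14.3]
tool_rot: [0.706, 0.708, -0.001, -0.002]
ft_force: [-0.6, 0.2, 0.3]
finger_gap: 85.5
grip_force: 0.0
```

Call:
{"name": "send_rows", "arguments": {"deltas": [{"dx":0,"dy":0,"dz":-0.045,"ax":0,"ay":0,"az":0,"fingers":-1},{"dx":0,"dy":0,"dz":-0.045,"ax":0,"ay":0,"az":0,"fingers":-1},{"dx":0.04,"dy":0,"dz":-0.02,"ax":0,"ay":0,"az":0,"fingers":-1},{"dx":0.04,"dy":0,"dz":-0.02,"ax":0,"ay":0,"az":0,"fingers":-1},{"dx":0.04,"dy":0,"dz":-0.02,"ax":0,"ay":0,"az":0,"fingers":-1}]}}

```text
t: 10.5
eef_pos: [541.1, -31.3, 138.4]
tool_rot: [0.706, 0.708, 0.0, 0.0]
ft_force: [1.5, 0.0, 0.1]
finger_gap: 85.3
grip_force: 0.0
```

Call:
{"name": "send_rows", "arguments": {"deltas": [{"dx":0,"dy":0,"dz":0,"ax":0,"ay":0,"az":0,"fingers":-1},{"dx":0,"dy":0,"dz":0,"ax":0,"ay":0,"az":0,"fingers":-1}]}}

```text
t: 10.7
eef_pos: [541.5, -32.1, 137.6]
tool_rot: [0.705, 0.709, 0.0, 0.0]
ft_force: [-0.8, -1.0, -0.9]
finger_gap: 85.2
grip_force: 0.0
```

Run:
```python
from h import *
plan(404,294,60,3.494)
s,i,b=tubeedge(1);cv2.imwrite("pics/w6.png",i);print(b)
c=cam("wrist",s);C=-c[2].T@c[3];print("cam",C.round(0))
hsv=cv2.cvtColor(i,cv2.COLOR_BGR2HSV)
m=(hsv[...,1]<75)&(hsv[...,2]>90)
for u in(220,285,350):
    col=m[:,u];e=np.flatnonzero(np.diff(col.astype(int)))
    print(u,[(int(v),ray(c,[u,v+.5],25)[0,:2].round(1).tolist()) for v in e])
    for v in e:
        P=ray(c,[u,v+.5],25)[0];th=np.arctan2(P[1]-C[1],C[2]-25)
        # axis y for tangent ray: y0 = C1+h*tan(th) -/+ 25/cos(th)
        h=C[2]-25;print("   if near(-y) edge",round(C[1]+h*np.tan(th)+25/np.cos(th),1),"far(+y)",round(C[1]+h*np.tan(th)-25/np.cos(th),1))
```

```text
t 10.7 pos [541.5 -32.1 137.6] yaw 1.5755 tilt [ 0.0007 -0.0003] gap 85.2 grip 0.0 F [-0.8 -1.  -0.9] q [-0.14  0.41  1.73 -0.    1.01 -0.15]
shift tool mm [ 326.7 -136.    77.4] az -1.9185
[(208, 122, 149, 52, 7206), (484, 134, 74, 77, 2192), (213, 177, 140, 92, 11982)]
cam [541.  45. 316.]
220 [(122, [486.1, 30.7]), (173, [483.7, -17.9]), (177, [483.5, -21.9]), (269, [477.8, -124.2])]
   if near(-y) edge 55.8 far(+y) 5.7
   if near(-y) edge 7.7 far(+y) -43.5
   if near(-y) edge 3.7 far(+y) -47.6
   if near(-y) edge -95.3 far(+y) -153.1
285 [(121, [546.7, 31.8]), (172, [547.3, -16.6]), (176, [547.3, -20.6]), (268, [548.5, -122.4])]
   if near(-y) edge 56.8 far(+y) 6.8
   if near(-y) edge 8.9 far(+y) -42.2
   if near(-y) edge 5.0 far(+y) -46.2
   if near(-y) edge -93.5 far(+y) -151.2
350 [(121, [607.5, 32.4]), (170, [610.8, -14.2]), (184, [611.8, -28.3]), (213, [614.2, -58.8])]
   if near(-y) edge 57.4 far(+y) 7.4
   if near(-y) edge 11.3 far(+y) -39.7
   if near(-y) edge -2.5 far(+y) -54.1
   if near(-y) edge -32.2 far(+y) -85.3
```

Left tube axis is at y≈7.5, nearly parallel to x. Go to wedge_a.

Call:
{"name": "send_rows", "arguments": {"deltas": [{"dx":0.0408,"dy":-0.017,"dz":0,"ax":0,"ay":0,"az":0,"fingers":-1},{"dx":0.0408,"dy":-0.017,"dz":0,"ax":0,"ay":0,"az":0,"fingers":-1},{"dx":0.0408,"dy":-0.017,"dz":0,"ax":0,"ay":0,"az":0,"fingers":-1},{"dx":0.0408,"dy":-0.017,"dz":0,"ax":0,"ay":0,"az":0,"fingers":-1},{"dx":0.0408,"dy":-0.017,"dz":0,"ax":0,"ay":0,"az":0,"fingers":-1}]}}

```text
t: 11.25
eef_pos: [455.1, 171.4, 136.6]
tool_rot: [0.707, 0.707, -0.001, -0.0]
ft_force: [0.3, -0.1, 0.3]
finger_gap: 85.4
grip_force: 0.0
```

Call:
{"name": "send_rows", "arguments": {"deltas": [{"dx":0.0408,"dy":-0.017,"dz":0,"ax":0,"ay":0,"az":0,"fingers":-1},{"dx":0.0408,"dy":-0.017,"dz":0,"ax":0,"ay":0,"az":0,"fingers":-1},{"dx":0.0408,"dy":-0.017,"dz":0,"ax":0,"ay":0,"az":0,"fingers":-1},{"dx":0,"dy":0,"dz":0,"ax":0,"ay":0,"az":-0.1475,"fingers":-1},{"dx":0,"dy":0,"dz":0,"ax":0,"ay":0,"az":-0.1475,"fingers":-1}]}}

```text
t: 11.75
eef_pos: [404.2, 293.4, 136.4]
tool_rot: [0.592, 0.806, -0.001, -0.0]
ft_force: [0.8, 0.2, -0.4]
finger_gap: 85.2
grip_force: 0.0
```

Call:
{"name": "send_rows", "arguments": {"deltas": [{"dx":0,"dy":0,"dz":0,"ax":0,"ay":0,"az":-0.1475,"fingers":-1},{"dx":0,"dy":0,"dz":0,"ax":0,"ay":0,"az":-0.1475,"fingers":-1},{"dx":0,"dy":0,"dz":0,"ax":0,"ay":0,"az":-0.1475,"fingers":-1},{"dx":0,"dy":0,"dz":0,"ax":0,"ay":0,"az":-0.1475,"fingers":-1},{"dx":0,"dy":0,"dz":0,"ax":0,"ay":0,"az":-0.1475,"fingers":-1}]}}

```text
t: 12.25
eef_pos: [404.9, 292.2, 136.5]
tool_rot: [0.262, 0.965, -0.001, -0.001]
ft_force: [-0.1, 0.2, -0.3]
finger_gap: 85.4
grip_force: 0.0
```

Call:
{"name": "send_rows", "arguments": {"deltas": [{"dx":0,"dy":0,"dz":0,"ax":0,"ay":0,"az":-0.1475,"fingers":-1},{"dx":0,"dy":0,"dz":0,"ax":0,"ay":0,"az":-0.1475,"fingers":-1},{"dx":0,"dy":0,"dz":0,"ax":0,"ay":0,"az":-0.1475,"fingers":-1},{"dx":0,"dy":0,"dz":0,"ax":0,"ay":0,"az":-0.1475,"fingers":-1},{"dx":0,"dy":0,"dz":0,"ax":0,"ay":0,"az":-0.1475,"fingers":-1}]}}

```text
t: 12.75
eef_pos: [404.9, 292.2, 136.4]
tool_rot: [-0.103, 0.995, -0.0, -0.001]
ft_force: [0.1, -0.4, 0.4]
finger_gap: 85.6
grip_force: 0.0
```

Call:
{"name": "send_rows", "arguments": {"deltas": [{"dx":0,"dy":0,"dz":0,"ax":0,"ay":0,"az":-0.1475,"fingers":-1},{"dx":0,"dy":0,"dz":0.04,"ax":0,"ay":0,"az":0,"fingers":-1},{"dx":0,"dy":0,"dz":0.04,"ax":0,"ay":0,"az":0,"fingers":-1},{"dx":0,"dy":0,"dz":0,"ax":0,"ay":0,"az":0,"fingers":-1},{"dx":0,"dy":0,"dz":0,"ax":0,"ay":0,"az":0,"fingers":-1}]}}

```text
t: 13.25
eef_pos: [404.7, 292.7, 57.4]
tool_rot: [-0.173, 0.985, -0.0, -0.001]
ft_force: [-0.4, -0.3, 0.4]
finger_gap: 85.5
grip_force: 0.0
```

Run:
```python
from h import *
plan(403.7,293.7,-32.6,3.494)
s=bot.observe();i=bot.read_camera("wrist");cv2.imwrite("pics/w7.png",i)
c=cam("wrist",s);a=-2.789
print("pred",proj(c,np.c_[WM@np.array([[np.cos(a),np.sin(a)],[-np.sin(a),np.cos(a)]])+[422.5,300.6],WZ]).round(0).tolist())
hsv=cv2.cvtColor(i,cv2.COLOR_BGR2HSV)
# bright pale top: find edges numerically on row/col profiles
m=cv2.inRange(hsv,(18,40,60),(32,200,255));n,l,st,ce=cv2.connectedComponentsWithStats(m)
print([r.tolist() for r in st[1:] if r[4]>300])
```

```text
t 13.25 pos [404.7 292.7  57.4] yaw -2.7931 tilt [-0.0015 -0.0009] gap 85.5 grip 0.0 F [-0.4 -0.3  0.4] q [ 0.53  0.46  1.89 -0.    0.79 -1.39]
shift tool mm [ 0.5  1.3 90. ] az -0.0039
pred [[250.0, 207.0], [251.0, 240.0], [312.0, 240.0], [313.0, 207.0], [256.0, 260.0], [307.0, 260.0]]
[]
```

Run:
```python
from h import *
i=cv2.imread("pics/w7.png");h=cv2.cvtColor(i,cv2.COLOR_BGR2HSV)
print("row222",[(u,*map(int,h[222,u])) for u in list(range(236,264,2))+list(range(300,326,2))])
print("col281",[(v,*map(int,h[v,281])) for v in range(196,270,3)])
```

```text
row222 [(236, 12, 185, 138), (238, 12, 184, 137), (240, 12, 181, 138), (242, 11, 181, 134), (244, 11, 181, 135), (246, 11, 180, 129), (248, 13, 171, 143), (250, 16, 153, 173), (252, 15, 148, 177), (254, 16, 152, 180), (256, 16, 149, 190), (258, 16, 150, 192), (260, 16, 150, 197), (262, 16, 151, 198), (300, 17, 150, 201), (302, 16, 152, 207), (304, 16, 146, 209), (306, 16, 148, 209), (308, 16, 149, 212), (310, 16, 153, 205), (312, 13, 171, 152), (314, 11, 184, 140), (316, 11, 187, 139), (318, 11, 182, 146), (320, 11, 184, 147), (322, 12, 188, 148), (324, 11, 185, 150)]
col281 [(196, 14, 153, 105), (199, 14, 149, 99), (202, 15, 148, 100), (205, 15, 145, 104), (208, 15, 155, 170), (211, 16, 150, 209), (214, 16, 149, 209), (217, 16, 149, 210), (220, 16, 148, 210), (223, 16, 148, 210), (226, 16, 148, 208), (229, 16, 150, 208), (232, 16, 151, 208), (235, 16, 148, 208), (238, 16, 148, 208), (241, 16, 152, 186), (244, 16, 153, 172), (247, 16, 152, 164), (250, 16, 155, 160), (253, 15, 152, 164), (256, 15, 152, 163), (259, 17, 143, 232), (262, 13, 176, 226), (265, 13, 178, 229), (268, 14, 173, 236)]
```

Edges match the prediction within 1 px. Descend and grip.

Call:
{"name": "send_rows", "arguments": {"deltas": [{"dx":0.0005,"dy":0.001,"dz":0.035,"ax":0,"ay":0,"az":-0.004,"fingers":-1},{"dx":0,"dy":0,"dz":0.03,"ax":0,"ay":0,"az":0,"fingers":-1},{"dx":0,"dy":0,"dz":0.018,"ax":0,"ay":0,"az":0,"fingers":-1},{"dx":0,"dy":0,"dz":0.007,"ax":0,"ay":0,"az":0,"fingers":-1},{"dx":0,"dy":0,"dz":0,"ax":0,"ay":0,"az":0,"fingers":-1}]}}

```text
t: 13.8
eef_pos: [404.2, 294.5, -31.8]
tool_rot: [-0.176, 0.984, 0.0, 0.0]
ft_force: [-0.1, -0.1, 0.3]
finger_gap: 85.6
grip_force: 0.0
```

Call:
{"name": "send_rows", "arguments": {"deltas": [{"dx":0,"dy":0,"dz":0,"ax":0,"ay":0,"az":0,"fingers":0},{"dx":0,"dy":0,"dz":0,"ax":0,"ay":0,"az":0,"fingers":1},{"dx":0,"dy":0,"dz":0,"ax":0,"ay":0,"az":0,"fingers":1},{"dx":0,"dy":0,"dz":0,"ax":0,"ay":0,"az":0,"fingers":1},{"dx":0,"dy":0,"dz":0,"ax":0,"ay":0,"az":0,"fingers":1}]}}

```text
t: 14.3
eef_pos: [404.2, 294.6, -31.4]
tool_rot: [-0.176, 0.984, 0.0, 0.001]
ft_force: [-1.8, -1.0, 11.1]
finger_gap: 43.5
grip_force: 61.5
```

Call:
{"name": "send_rows", "arguments": {"deltas": [{"dx":0,"dy":0,"dz":0,"ax":0,"ay":0,"az":0,"fingers":1},{"dx":0,"dy":0,"dz":0,"ax":0,"ay":0,"az":0,"fingers":1}]}}

```text
t: 14.5
eef_pos: [404.2, 294.6, -31.4]
tool_rot: [-0.176, 0.984, 0.0, 0.001]
ft_force: [-2.3, -1.0, 11.4]
finger_gap: 43.0
grip_force: 61.5
```

Run:
```python
from h import *
plan(541.5,125,38,1.58)
s=bot.observe();print("g",((s["eef_pos"][:2]-[422.5,300.6])@np.array([np.cos(-2.789),np.sin(-2.789)])).round(1))
```

```text
t 14.5 pos [404.2 294.6 -31.4] yaw -2.7879 tilt [0.0013 0.0008] gap 43.0 grip 61.5 F [-2.3 -1.  11.4] q [ 0.54  0.63  1.92  0.    0.59 -1.39]
shift tool mm [ -70.2 -206.6  -69.4] az 1.9153
g 19.3
```

Call:
{"name": "send_rows", "arguments": {"deltas": [{"dx":0,"dy":0,"dz":-0.02,"ax":0,"ay":0,"az":0,"fingers":1},{"dx":0,"dy":0,"dz":-0.035,"ax":0,"ay":0,"az":0,"fingers":1},{"dx":0,"dy":0,"dz":-0.015,"ax":0,"ay":0,"az":0.1473,"fingers":1},{"dx":0,"dy":0,"dz":0,"ax":0,"ay":0,"az":0.1473,"fingers":1},{"dx":0,"dy":0,"dz":0,"ax":0,"ay":0,"az":0.1473,"fingers":1}]}}

```text
t: 15.0
eef_pos: [404.0, 294.5, 38.5]
tool_rot: [0.047, 0.999, 0.0, 0.001]
ft_force: [0.0, 0.2, -1.5]
finger_gap: 43.3
grip_force: 60.8
```

Call:
{"name": "send_rows", "arguments": {"deltas": [{"dx":0,"dy":0,"dz":0,"ax":0,"ay":0,"az":0.1473,"fingers":1},{"dx":0,"dy":0,"dz":0,"ax":0,"ay":0,"az":0.1473,"fingers":1},{"dx":0,"dy":0,"dz":0,"ax":0,"ay":0,"az":0.1473,"fingers":1},{"dx":0,"dy":0,"dz":0,"ax":0,"ay":0,"az":0.1473,"fingers":1},{"dx":0,"dy":0,"dz":0,"ax":0,"ay":0,"az":0.1473,"fingers":1}]}}

```text
t: 15.5
eef_pos: [403.6, 294.3, 37.8]
tool_rot: [0.404, 0.915, 0.0, 0.0]
ft_force: [-0.3, 0.8, -1.4]
finger_gap: 43.4
grip_force: 60.8
```

Call:
{"name": "send_rows", "arguments": {"deltas": [{"dx":0,"dy":0,"dz":0,"ax":0,"ay":0,"az":0.1473,"fingers":1},{"dx":0,"dy":0,"dz":0,"ax":0,"ay":0,"az":0.1473,"fingers":1},{"dx":0,"dy":0,"dz":0,"ax":0,"ay":0,"az":0.1473,"fingers":1},{"dx":0,"dy":0,"dz":0,"ax":0,"ay":0,"az":0.1473,"fingers":1},{"dx":0,"dy":0,"dz":0,"ax":0,"ay":0,"az":0.1473,"fingers":1}]}}

```text
t: 16.0
eef_pos: [403.7, 294.3, 37.8]
tool_rot: [0.706, 0.708, 0.0, 0.0]
ft_force: [0.2, 0.1, -0.4]
finger_gap: 43.2
grip_force: 60.8
```

Call:
{"name": "send_rows", "arguments": {"deltas": [{"dx":0,"dy":0,"dz":0,"ax":0,"ay":0,"az":0,"fingers":1},{"dx":0,"dy":0,"dz":0,"ax":0,"ay":0,"az":0,"fingers":1}]}}

```text
t: 16.2
eef_pos: [403.7, 294.3, 37.7]
tool_rot: [0.702, 0.712, 0.0, 0.0]
ft_force: [-0.8, -0.8, -0.8]
finger_gap: 43.4
grip_force: 60.8
```

Run:
```python
from h import *
plan(541.5,125,38,1.58)
```

```text
t 16.2 pos [403.7 294.3  37.7] yaw 1.5848 tilt [0.0003 0.0002] gap 43.4 grip 60.8 F [-0.8 -0.8 -0.8] q [0.54 0.49 1.9  0.   0.74 0.52]
shift tool mm [-171.2  135.5   -0.3] az 0.0048
```

Call:
{"name": "send_rows", "arguments": {"deltas": [{"dx":-0.0342,"dy":0.0271,"dz":0,"ax":0,"ay":0,"az":0.005,"fingers":1},{"dx":-0.0342,"dy":0.0271,"dz":0,"ax":0,"ay":0,"az":0,"fingers":1},{"dx":-0.0342,"dy":0.0271,"dz":0,"ax":0,"ay":0,"az":0,"fingers":1},{"dx":-0.0342,"dy":0.0271,"dz":0,"ax":0,"ay":0,"az":0,"fingers":1},{"dx":-0.0342,"dy":0.0271,"dz":0,"ax":0,"ay":0,"az":0,"fingers":1}]}}

```text
t: 16.7
eef_pos: [541.0, 122.4, 37.6]
tool_rot: [0.704, 0.71, 0.0, 0.0]
ft_force: [0.1, 0.5, -1.1]
finger_gap: 43.1
grip_force: 60.9
```

Call:
{"name": "send_rows", "arguments": {"deltas": [{"dx":0,"dy":0,"dz":0,"ax":0,"ay":0,"az":0,"fingers":1},{"dx":0,"dy":0,"dz":0.03,"ax":0,"ay":0,"az":0,"fingers":1},{"dx":0,"dy":0,"dz":0.025,"ax":0,"ay":0,"az":0,"fingers":1},{"dx":0,"dy":0,"dz":0.012,"ax":0,"ay":0,"az":0,"fingers":1},{"dx":0,"dy":0,"dz":0,"ax":0,"ay":0,"az":0,"fingers":1}]}}

```text
t: 17.2
eef_pos: [539.4, 124.3, -30.4]
tool_rot: [0.705, 0.71, -0.001, -0.001]
ft_force: [-0.6, -0.3, -0.2]
finger_gap: 43.0
grip_force: 62.3
```

Call:
{"name": "send_rows", "arguments": {"deltas": [{"dx":0,"dy":0,"dz":0.001,"ax":0,"ay":0,"az":0,"fingers":1},{"dx":0,"dy":0,"dz":0,"ax":0,"ay":0,"az":0,"fingers":1}]}}

```text
t: 17.4
eef_pos: [540.3, 124.3, -30.1]
tool_rot: [0.705, 0.709, 0.0, 0.0]
ft_force: [0.1, 0.4, -0.3]
finger_gap: 42.7
grip_force: 62.3
```

Run:
```python
from h import *
plan(541.5,67.8,-31.2,1.58)
```

```text
t 17.4 pos [540.3 124.3 -30.1] yaw 1.5765 tilt [0.0008 0.0001] gap 42.7 grip 62.3 F [ 0.1  0.4 -0.3] q [0.14 0.69 1.78 0.   0.68 0.14]
shift tool mm [-56.5   0.9   1.1] az -0.0035
```

Slide in 54 mm, then small nudges while watching the force.

Call:
{"name": "send_rows", "arguments": {"deltas": [{"dx":-0.015,"dy":0.001,"dz":0.0005,"ax":0,"ay":0,"az":-0.003,"fingers":1},{"dx":-0.015,"dy":0,"dz":0,"ax":0,"ay":0,"az":0,"fingers":1},{"dx":-0.013,"dy":0,"dz":0,"ax":0,"ay":0,"az":0,"fingers":1},{"dx":-0.007,"dy":0,"dz":0,"ax":0,"ay":0,"az":0,"fingers":1},{"dx":-0.003,"dy":0,"dz":0,"ax":0,"ay":0,"az":0,"fingers":1}]}}

```text
t: 17.9
eef_pos: [541.5, 70.1, -31.0]
tool_rot: [0.705, 0.709, 0.0, 0.0]
ft_force: [-0.5, -0.0, -1.1]
finger_gap: 43.2
grip_force: 62.3
```

Call:
{"name": "send_rows", "arguments": {"deltas": [{"dx":-0.001,"dy":0,"dz":0,"ax":0,"ay":0,"az":0,"fingers":1},{"dx":0,"dy":0,"dz":0,"ax":0,"ay":0,"az":0,"fingers":1}]}}

```text
t: 18.1
eef_pos: [541.4, 70.1, -31.1]
tool_rot: [0.704, 0.71, 0.0, -0.0]
ft_force: [0.2, 0.1, -0.9]
finger_gap: 43.2
grip_force: 62.3
```

Call:
{"name": "send_rows", "arguments": {"deltas": [{"dx":-0.001,"dy":0,"dz":0.0005,"ax":0,"ay":0,"az":0,"fingers":1},{"dx":0,"dy":0,"dz":0,"ax":0,"ay":0,"az":0,"fingers":1}]}}

```text
t: 18.3
eef_pos: [541.4, 69.2, -31.7]
tool_rot: [0.704, 0.71, -0.0, -0.0]
ft_force: [0.0, 0.6, 0.3]
finger_gap: 43.2
grip_force: 62.3
```

Run:
```python
from h import *
plan(541.5,67.8,-31.2,1.58)
```

```text
t 18.3 pos [541.4  69.2 -31.7] yaw 1.5788 tilt [-0.0001  0.    ] gap 43.2 grip 62.3 F [0.  0.6 0.3] q [0.04 0.68 1.8  0.   0.66 0.03]
shift tool mm [-1.4  0.1 -0.5] az -0.0012
```

Call:
{"name": "send_rows", "arguments": {"deltas": [{"dx":-0.001,"dy":0,"dz":0.0005,"ax":0,"ay":0,"az":0,"fingers":1},{"dx":0,"dy":0,"dz":0,"ax":0,"ay":0,"az":0,"fingers":1},{"dx":0,"dy":0,"dz":0,"ax":0,"ay":0,"az":0,"fingers":-1},{"dx":0,"dy":0,"dz":0,"ax":0,"ay":0,"az":0,"fingers":-1},{"dx":0,"dy":0,"dz":0,"ax":0,"ay":0,"az":0,"fingers":-1}]}}

```text
t: 18.8
eef_pos: [541.4, 68.0, -32.2]
tool_rot: [0.704, 0.71, -0.0, -0.0]
ft_force: [0.8, -0.1, 0.3]
finger_gap: 83.8
grip_force: 0.0
```

Call:
{"name": "send_rows", "arguments": {"deltas": [{"dx":0,"dy":0,"dz":0,"ax":0,"ay":0,"az":0,"fingers":-1},{"dx":0,"dy":0,"dz":-0.02,"ax":0,"ay":0,"az":0,"fingers":-1},{"dx":0,"dy":0,"dz":-0.04,"ax":0,"ay":0,"az":0,"fingers":-1},{"dx":0,"dy":0,"dz":-0.045,"ax":0,"ay":0,"az":0,"fingers":-1},{"dx":0,"dy":0,"dz":-0.045,"ax":0,"ay":0,"az":0,"fingers":-1}]}}

```text
t: 19.3
eef_pos: [541.0, 68.0, 119.4]
tool_rot: [0.704, 0.71, -0.0, -0.0]
ft_force: [0.1, -1.1, 0.4]
finger_gap: 85.6
grip_force: 0.0
```

Call:
{"name": "send_rows", "arguments": {"deltas": [{"dx":0.01,"dy":-0.045,"dz":-0.01,"ax":0,"ay":0,"az":0,"fingers":-1},{"dx":0.01,"dy":-0.045,"dz":-0.01,"ax":0,"ay":0,"az":0,"fingers":-1},{"dx":0.01,"dy":-0.045,"dz":-0.01,"ax":0,"ay":0,"az":0,"fingers":-1},{"dx":0.01,"dy":-0.045,"dz":-0.01,"ax":0,"ay":0,"az":0,"fingers":-1},{"dx":0,"dy":0,"dz":0,"ax":0,"ay":0,"az":0,"fingers":-1}]}}

```text
t: 19.8
eef_pos: [357.2, 107.2, 158.6]
tool_rot: [0.704, 0.71, -0.0, -0.0]
ft_force: [1.3, -0.4, -0.5]
finger_gap: 85.5
grip_force: 0.0
```

Run:
```python
from h import *
i=bot.read_camera("scene");d=bot.read_camera("side")
r=lambda q:cv2.resize(q,None,fx=4,fy=4,interpolation=2)
a=i[160:290,215:315+15];b=d[155:285,215:300];print(i.shape)
a=cv2.resize(i[165:285,215:355],(490,420),interpolation=2);b=cv2.resize(d[155:275,220:308],(308,420),interpolation=2)
cv2.imwrite("pics/final.png",np.hstack([a,b]))
```

```text
(420, 560, 3)
```

View pics/final.png

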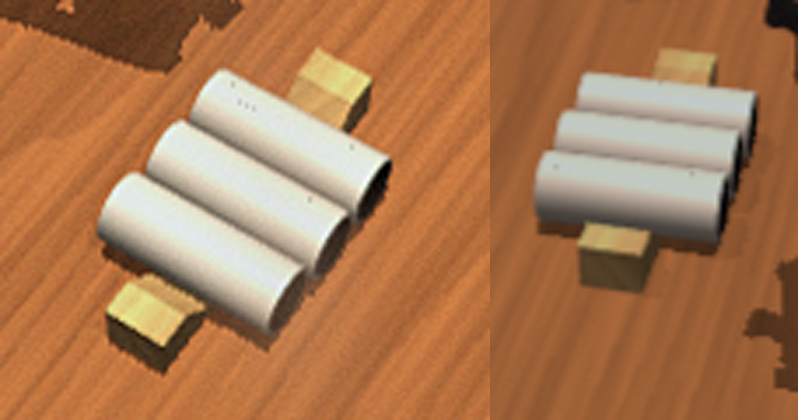

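The final view shows a wedge at each end, tops at about scene crop (335,75) and (147,310), with slopes under the outer tubes and the row intact. A quick numeric check of the back edges:

Run:
```python
from h import *
f=lambda l,o:[((x+.5)/3.5-.5+o[0],(y+.5)/3.5-.5+o[1]) for x,y in l]
S=cam("scene");D=cam("side")
print("L back (want y~78.8)",ray(S,f([(320,48),(371,82)],(215,165)),35).round(0).tolist(),ray(D,f([(90,251),(156,258)],(220,155)),35).round(0).tolist())
print("R back (want y~-168)",ray(S,f([(107,319),(163,346)],(215,165)),35).round(0).tolist(),ray(D,f([(168,49),(226,54)],(220,155)),35).round(0).tolist())
s=bot.observe();print(s["t"],np.abs(s["dq"]).max())
```

```text
L back (want y~78.8) [[520.0, 79.0, 35.0], [564.0, 74.0, 35.0]] [[559.0, 84.0, 35.0], [514.0, 82.0, 35.0]]
R back (want y~-168) [[524.0, -172.0, 35.0], [564.0, -168.0, 35.0]] [[564.0, -163.0, 35.0], [519.0, -166.0, 35.0]]
19.9 0.043237880209732335
```

Both wedges are where they should be, so I'm handing in.

```bash
python3 -c "
from workcell import bot
print(bot.finish_job())"
```

```text
the job is handed in; nothing more can be done
None
```

Job handed in at about 20 s: both wedges are down outside the ends of the row, measured about 41 mm from the outer tube axes, square to them and near mid-length, with the row still together; no pass/fail verdict was returned.

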